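# Clear the sculptor's bench

## Robot

A 6-joint arm with a two-finger parallel gripper is mounted at the origin on the work surface. World frame = base frame: x ahead of the robot, y to its left, z up, the work surface at z = 0. Lengths are in m, angles in rad, forces in N, time in s.
With the tool pointing down it reaches from about 0.275 to 0.875 m from the base axis. Payload 12.5 kg.
Tool frame: the origin (TCP) lies on the centre line of the jaws, within the pads' length; the fingertips stand r.finger_overhang ahead of it and the grasp point (between the pads) lies 3 mm ahead of it (r.finger_overhang is the distance from the TCP to the fingertips, in m); z points along the fingers, y is the line along which they close (so a half turn about z gives the same grasp; the last joint's range is limited). The gripper opens to 85 mm and grips with 20 to 120 N. Pads are 22 mm wide; open, the fingers measure 114 mm over their backs; the gripper's body (76 mm by 85 mm) begins 54 mm behind the grasp point. The pads swing forward as they close: fully open they stand 13 mm farther back than shut.
Start: joints at [-1.195, 0.351, 1.652, -0, 1.139, -0.085], TCP at [0.245, -0.493, 0.253] pointing down, gripper open.
Joint ranges: [-2.75, 2.75], [-0.79, 2.1], [0.01, 2.65], [-1.57, 4.71], [0.07, 3.14], [-2.87, 2.87]. Speed limits (rad/s): [2.22, 2.22, 2.79, 3.14, 3.14, 3.14].

## Interface

Orientations are given as a unit quaternion [x, y, z, w].
In Python, from cell import r, optics gives the robot as it stands. The module is installed in compiled form; this text tells all that it offers. Calls block until the motion is done:
- r.move_to(position, orientation): joint-space move of the TCP to a pose.
- r.move_linear(position, rot=None, vel=0.15): straight line of the TCP; rot=None keeps the orientation; vel is the mean speed in m/s.
- r.set_joints(angles): joint-space move.
- r.set_gripper(opening, squeeze=None): opening from 0.0 (shut) to 1.0 (fully open); squeeze is the grip in N (None keeps the last); returns when the fingers have stopped.
- r.sleep(seconds).
- r.inverse_kinematics(position, orientation): joint angles nearest the present ones, or None.
- optics.get_image(name): name is "scene" or "top"; returns a dict with "pixels" (400x640x3 uint8, red, green, blue), "depth" (400x640 float32, m along the optical axis (not along the pixel's ray), 0 where there is no reading), "fx", "fy", "cx", "cy" (pixels), "camera_from_world" (4x4, takes a point from world to camera coordinates). Camera axes: x right, y down, z forward; pixel columns grow to the right and rows downward; lengths in m; the calibration is good to about 2 mm. A picture is of the moment at which its call begins.
A pose or a line that the arm cannot do raises r.PlanningError and nothing moves.
- r.hand_in(): hands the job in; it is judged then, once.
Readings, each from a call of its own:
- r.current_t(): time.
- r.current_q(): joint angles.
- r.current_qvel(): joint speeds.
- r.current_effort(): joint torques, N m.
- r.current_tool_pos(): TCP position.
- r.current_ee_rot(): TCP orientation.
- r.current_contact_force(): force on the tool from outside, world axes, zero at the start.
- r.current_torque(): the same for the moment, N m.
- r.current_opening(): opening from 0.0 (shut) to 1.0 (fully open).
- r.current_finger_force(): force on a finger pad.
Only numpy, scipy, OpenCV 4.12 (cv2) and the standard library are available. Lean on these libraries where they do the work, as an engineer would, in place of code of your own. Each camera call takes 0.05 s, during which the arm holds its last target. There are 200 camera calls.

## Task

Tidy the sculptor's bench: put both palm chisels in the wooden tray and both sharpening stones in the blue tray, each lying flat on the tray's floor and not on top of one another or on the rim, and stand the little bronze head upright on the round modelling stand with its whole foot inside the pale disc in the middle. Never let the head topple on the way, leave the bottle and the hammer where they are, and let go of everything at the end.

Things in the scene. Friction and masses are not known exactly. Their poses are not given: they have to be found in the camera images.
- chisel_red: Palm chisel, 115 long, 90 g, lying on the bench: red painted handle 70 long x 22 wide x 22 high, rounded edges, brass ferrule, flat steel blade. Origin on its long axis near the balance point, 11 above what it lies on; handle from 50 behind to 20 ahead, blade tip 65 ahead. x points to the blade (at the start within 0.5 rad of the robot's +x), z up. Grip across y at the origin.
- chisel_light: Palm chisel, 115 long, 90 g, lying on the bench: pale wood handle 70 long x 22 wide x 22 high, rounded edges, brass ferrule, flat steel blade. Origin on its long axis near the balance point, 11 above what it lies on; handle from 50 behind to 20 ahead, blade tip 65 ahead. x points to the blade (at the start within 0.5 rad of the robot's +x), z up. Grip across y at the origin.
- stone_grey: Sharpening stone, a plain pale grey block 90 long (its x) x 28 wide (y) x 16 high, about 100 g. Origin: centre of its underside; z up. It starts with x within 0.5 rad of the robot's +x.
- stone_orange: Sharpening stone, a plain orange block 90 long (its x) x 28 wide (y) x 16 high, about 100 g. Origin: centre of its underside; z up. It starts with x within 0.5 rad of the robot's +x.
- bronze_head: Small bronze head, upright, 90 high, 300 g. Round foot 48 across; thin neck up to 42; the head is a rounded block 44 (x) x 38 (y) from 42 to 84 high, low crown above, nose towards -x. Grip across y at 55 to 75 high. Origin: centre of the foot's underside; z up. It starts with x within 0.5 rad of the robot's +x.
- wood_tray: Open tray of pale wood with a cork-coloured floor, for the chisels, fixed to the bench: outside 150 (its x) x 180 (y) x 25 high, walls and floor 5 thick, so inside 140 x 170 and the floor 5 above the bench, the walls 20 above the floor. Origin: centre of its underside on the bench; x points away from the robot within 0.15 rad, z up.
- blue_tray: Open blue painted tray, for the stones, fixed to the bench: outside 150 (its x) x 180 (y) x 25 high, walls and floor 5 thick, so inside 140 x 170 and the floor 5 above the bench, the walls 20 above the floor. Origin: centre of its underside on the bench; x points away from the robot within 0.15 rad, z up.
- stand: Round dark modelling stand, fixed to the bench and not turning: 150 across, 30 high, flat top with a green face 140 across and a pale disc 72 across in the middle. Origin: centre of its underside on the bench, so the pale disc's centre is 30 above it; z up.
- bottle: Bystander, loose: amber bottle with a white cap, 48 across, 100 high, standing at the right of the bench. Origin: centre of its underside.
- hammer: Bystander, loose: hammer lying at the left of the bench, roughly along the robot's x. Origin: on the bench under the hammer.
Not all that is in view belongs to the job. Several things look just like the stone_grey: the one meant starts farthest to the robot's left. Several things have the shape of the chisel_light; the one meant has the colours described above.

How it is judged:
At the end, for the whole second after the job is handed in: Chisels in the wooden tray, stones in the blue tray: origins inside the walls, level within 0.12 rad, at resting height on the floor within 4 mm. Bronze head on the stand, upright within 0.1 rad, axis within 15 mm of the stand's. All at rest (x of chisel_red in the frame of wood_tray between -0.062 and 0.062 m and y of chisel_red in the frame of wood_tray between -0.077 and 0.077 m and z of chisel_red in the frame of wood_tray between 0.011 and 0.021 m and angle between chisel_red's own x axis and vertical between 1.45 and 1.69 rad and linear speed of each of chisel_red, chisel_light, stone_grey, stone_orange, bronze_head below 0.02 m/s and angular speed of each of chisel_red, chisel_light, stone_grey, stone_orange, bronze_head below 0.2 rad/s and x of chisel_light in the frame of wood_tray between -0.062 and 0.062 m and y of chisel_light in the frame of wood_tray between -0.077 and 0.077 m and z of chisel_light in the frame of wood_tray between 0.011 and 0.021 m and angle between chisel_light's own x axis and vertical between 1.45 and 1.69 rad and x of stone_grey in the frame of blue_tray between -0.06 and 0.06 m and y of stone_grey in the frame of blue_tray between -0.075 and 0.075 m and z of stone_grey in the frame of blue_tray between 0.001 and 0.01 m and angle between each of stone_grey, stone_orange's own z axis and vertical below 0.12 rad and x of stone_orange in the frame of blue_tray between -0.06 and 0.06 m and y of stone_orange in the frame of blue_tray between -0.075 and 0.075 m and z of stone_orange in the frame of blue_tray between 0.001 and 0.01 m and horizontal distance between bronze_head and stand below 0.015 m and z of bronze_head in the frame of stand between 0.026 and 0.035 m and angle between bronze_head's own z axis and vertical below 0.1 rad); the robot touches nothing.
It fails at once if the bronze head is tipped over (more than 0.6 rad) (angle between bronze_head's own z axis and vertical above 0.6 rad).
It fails at once if the bottle is moved more than 20 mm or knocked over (distance of bottle from where it was at the start of the episode above 0.02 m or angle between bottle's own z axis and vertical above 0.5 rad).
It fails at once if the hammer is moved more than 20 mm (distance of hammer from where it was at the start of the episode above 0.02 m).
It also fails if it takes over 125 s, if anything falls off the work surface, if the arm or the gripper's body presses on something with over 40 N, if the wrist force passes 120 N, or if a joint passes its speed limit or range.

## Working session

There is one attempt and no reset: what is moved stays moved. The work goes in short steps, each a Python script; the robot and the scene stay as the last script left them, time stands still between calls to the robot, and variables do not carry over. Pictures are saved under pics/ and viewed, at most 14 in all, crops included, and the job is handed in when it is done.

```bash
mkdir -p pics; python3 - <<'E'
from cell import r, optics
import cv2, numpy as np
for n in("top","scene"):
    d=optics.get_image(n); cv2.imwrite(f"pics/{n}0.png",d["pixels"][:,:,::-1])
    T=d["camera_from_world"]; print(n,d["fx"],d["cx"],d["cy"],np.linalg.inv(T).round(3).tolist(), (d["depth"]>0).mean())
print(r.finger_overhang,r.current_ee_rot(),r.current_t())
E
```

```text
top 516.3968036886624 313.39907108339895 196.32541788962754 [[0.013, -0.997, 0.073, 0.393], [-1.0, -0.012, 0.011, 0.002], [-0.01, -0.074, -0.997, 1.654], [0.0, 0.0, 0.0, 1.0]] 0.99580859375
scene 372.8855104427494 318.6331071794471 199.5367460597261 [[-0.896, 0.35, -0.274, 0.874], [0.444, 0.712, -0.544, 0.691], [0.005, -0.609, -0.793, 1.011], [0.0, 0.0, 0.0, 1.0]] 0.99620703125
0.022 [ 9.73573348e-01  2.28373987e-01 -8.08373742e-05 -5.01109188e-04] 0.1
```

View pics/top0.png

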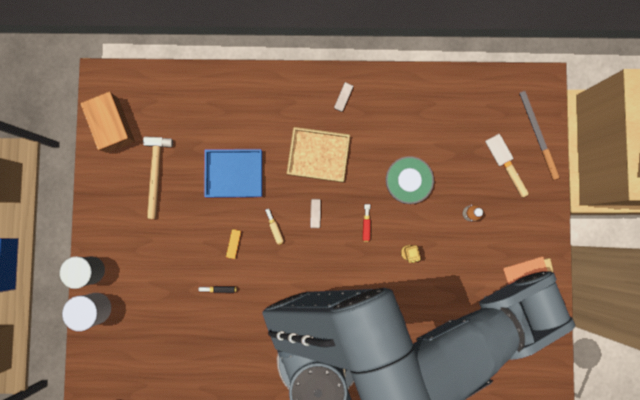

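View pics/scene0.png

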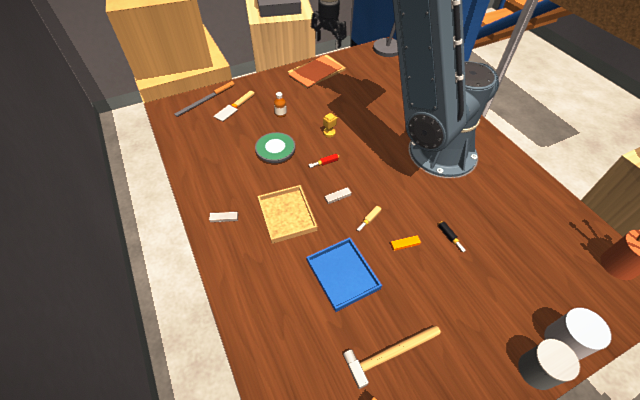

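Top view: the grey-stone candidates are (316,213) and (344,97), and (316,213) is farther left. The chisel-shaped things are pale (275,227), black (218,290) and red (367,222), so the pale one is chisel_light. The orange stone is at (234,244), not the orange or wood blocks at the bench edges. Head (412,254), stand (410,180), wooden tray (319,155), blue tray (234,173), bottle (474,213), hammer (155,180). Next I'll measure and check the choice in a close crop.

```bash
cat > see.py <<'E'
from cell import r, optics
import cv2, numpy as np
def ray(d,uv,z):
    "pixels (n,2) -> world points on plane z"
    M=np.linalg.inv(d["camera_from_world"]); uv=np.atleast_2d(uv).astype(float)
    v=np.c_[(uv[:,0]-d["cx"])/d["fx"],(uv[:,1]-d["cy"])/d["fy"],np.ones(len(uv))]@M[:3,:3].T
    o=M[:3,3]; return o+v*((z-o[2])/v[:,2])[:,None]
def cloud(d):
    v,u=np.mgrid[:400,:640]; z=d["depth"]; M=np.linalg.inv(d["camera_from_world"])
    P=np.stack([(u-d["cx"])/d["fx"]*z,(v-d["cy"])/d["fy"]*z,z],-1)
    return P@M[:3,:3].T+M[:3,3]
def blob(d,c,half,z,thr=40,box=True):
    "blob differing from the wood colour near pixel c -> contour, world min-area rect (centre,size,yaw of long side)"
    lab=cv2.cvtColor(np.ascontiguousarray(d["pixels"]),cv2.COLOR_RGB2LAB).astype(float)
    u,v=c; x0,y0=u-half,v-half
    s=lab[y0:v+half,x0:u+half]; bg=np.median(s.reshape(-1,3),0)
    m=((np.linalg.norm(s-bg,axis=2)>thr)&(s[...,0]>bg[0]+5)).astype(np.uint8)
    n,L,st,ce=cv2.connectedComponentsWithStats(m)
    k=1+np.argmax(st[1:,4]); m=(L==k)
    vv,uu=np.nonzero(m); uv=np.c_[uu+x0,vv+y0]
    return uv,ray(d,uv,z)[:,:2]
def axis(P):
    c=P.mean(0); w,V=np.linalg.eigh(np.cov((P-c).T)); a=V[:,1]; a=a*np.sign(a[0])
    q=(P-c)@np.c_[a,[-a[1],a[0]]]
    lo,hi=q.min(0),q.max(0); mid=c+np.c_[a,[-a[1],a[0]]]@((lo+hi)/2)
    return c,np.arctan2(a[1],a[0]),hi-lo,mid
E
cat > meas.py <<'E'
from see import *
d=optics.get_image("top"); im=d["pixels"][:,:,::-1].copy()
for n,c,h,z in [("grey",(316,213),25,.016),("grey2",(344,97),25,.016),("orange",(234,244),25,.016),("light",(275,227),28,.013),("red",(367,222),27,.013),("head",(412,254),18,.07)]:
    uv,P=blob(d,c,h,z); C,yaw,size,mid=axis(P); print(n,len(uv),"mean",C.round(4),"mid",mid.round(4),"yaw",yaw.round(3),"size",size.round(3))
    m=np.zeros((400,640),np.uint8); m[uv[:,1],uv[:,0]]=1
    im[cv2.dilate(m,np.ones((3,3),np.uint8))-m>0]=(255,0,255)
W=cloud(d); np.set_printoptions(suppress=True)
hp=W[240:268,398:428].reshape(-1,3)
for lo,hi in((.02,.1),(.05,.1),(.075,.1)):
    q=hp[(hp[:,2]>lo)&(hp[:,2]<hi)]; print("head",lo,len(q),q.mean(0).round(4),q.min(0).round(3),q.max(0).round(3))
hsv=cv2.cvtColor(np.ascontiguousarray(d["pixels"]),cv2.COLOR_RGB2HSV)
def rect(m,z,roi,name):
    k=np.zeros_like(m); u0,v0,u1,v1=roi; k[v0:v1,u0:u1]=m[v0:v1,u0:u1]
    k=cv2.morphologyEx(k.astype(np.uint8),cv2.MORPH_CLOSE,np.ones((5,5)))
    vv,uu=np.nonzero(k); P=ray(d,np.c_[uu,vv],z)[:,:2]
    (c,s,a)=cv2.minAreaRect(P.astype(np.float32)*1000); print(name,len(uu),np.round(c,1),np.round(s,1),round(a,1))
H,S,V=[hsv[...,i].astype(int) for i in range(3)]
rect((H>100)&(H<125)&(S>120),.025,(195,140,275,210),"blue")
rect((V>150),.025,(280,120,360,190),"wood")
rect((V>150)&(S<70),.030,(385,155,440,205),"disc"); rect((H>50)&(H<90)&(S>60)|(V>150)&(S<70),.030,(380,150,440,208),"green")
cv2.imwrite("pics/crop1.png",cv2.resize(im[80:300,190:490],None,fx=2.6,fy=2.6,interpolation=cv2.INTER_CUBIC))
E
python3 meas.py
```

```text
grey 273 mean [0.4594 0.0152] mid [0.4606 0.0153] yaw -0.02 size [0.09 0.03]
grey2 267 mean [ 0.8385 -0.0713] mid [ 0.8385 -0.0714] yaw -0.389 size [0.093 0.03 ]
orange 261 mean [0.36   0.2735] mid [0.3606 0.2735] yaw -0.189 size [0.091 0.029]
light 221 mean [0.4122 0.1444] mid [0.4179 0.1469] yaw 0.387 size [0.117 0.023]
red 176 mean [ 0.4358 -0.1483] mid [ 0.4359 -0.1482] yaw -0.017 size [0.111 0.016]
head 181 mean [ 0.3379 -0.2841] mid [ 0.3372 -0.2841] yaw 0.213 size [0.048 0.037]
head 0.02 219 [ 0.3388 -0.2799  0.0798] [ 0.313 -0.304  0.02 ] [ 0.364 -0.261  0.097]
head 0.05 211 [ 0.339  -0.2804  0.0814] [ 0.313 -0.304  0.052] [ 0.364 -0.261  0.097]
head 0.075 170 [ 0.3398 -0.2817  0.0849] [ 0.316 -0.302  0.075] [ 0.362 -0.261  0.097]
blue 2605 [583.9 276.9] [147.6 178.7] 1.2
wood 2894 [649.4   8.5] [249.9 156. ] 82.7
disc 580 [ 569.6 -282.4] [136.5 135.5] 0.2
green 1507 [ 569.6 -282.4] [136.5 135.5] 0.2
```

View pics/crop1.png

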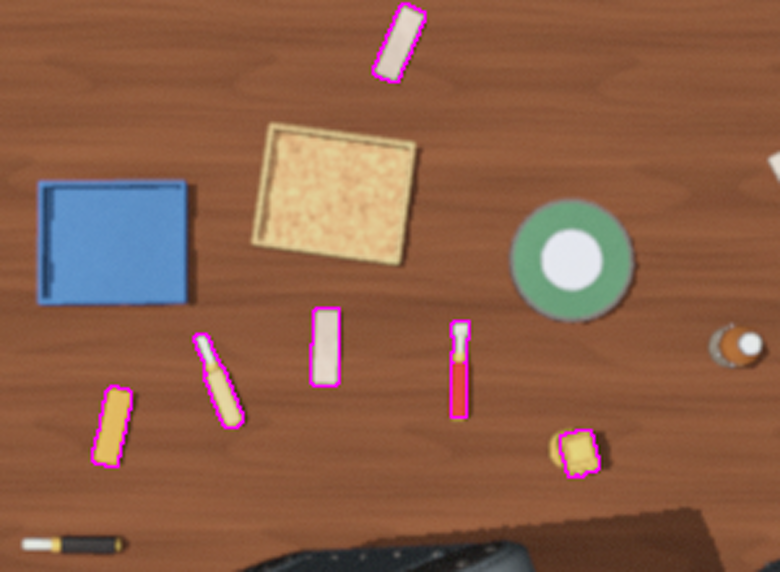

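The crop confirms the choices: the left grey stone (326,347 in the crop), the pale-handled chisel (218,381), red chisel (459,370), orange stone (113,427) and head (578,453) are all outlined cleanly. The wooden tray's corners are at crop (270,123), (416,143), (401,265) and (252,244). I start with the grey stone.

```bash
cat > act.py <<'E'
from see import *
UP=0.16
q=lambda yaw:[np.cos(yaw/2),np.sin(yaw/2),0,0]
def pick(x,y,yaw,z,opening=0.65,squeeze=40):
    r.set_gripper(opening); r.move_to([x,y,UP],q(yaw)); r.move_linear([x,y,z+.03],vel=.2); r.move_linear([x,y,z],vel=.06)
    r.set_gripper(0.0,squeeze); o=r.current_opening()
    r.move_linear([x,y,z+.02],vel=.06); r.move_linear([x,y,UP],vel=.2)
    print("grip",round(o,3),"lifted",round(r.current_opening(),3),"F",np.round(r.current_finger_force(),1),"t",round(r.current_t(),1))
def place(x,y,yaw,z,opening=0.6):
    r.move_to([x,y,UP],q(yaw)); r.move_linear([x,y,z+.03],vel=.2); r.move_linear([x,y,z],vel=.04)
    print("down at",np.round(r.current_tool_pos(),4),"force",np.round(r.current_contact_force(),1))
    r.set_gripper(opening); r.sleep(.2); r.move_linear([x,y,z+.03],vel=.08); r.move_linear([x,y,UP],vel=.25)
    print("t",round(r.current_t(),1))
E
python3 - <<'E'
from act import *
d=optics.get_image("top")
c=np.array([(270,123),(416,143),(401,265),(252,244)])/2.6+(190-.3,80-.3); P=ray(d,c,.025)[:,:2]; print("wood",P.round(4).tolist(),P.mean(0).round(4))
pick(.4600,.0153,-.02,.025)
place(.584,.277-.037,0,.032)
E
```

```text
wood [[0.7341, 0.0865], [0.7113, -0.093], [0.5607, -0.076], [0.5842, 0.1061]] [0.6476 0.0059]
grip 0.314 lifted 0.316 F 39.4 t 5.5
down at [0.5841 0.2401 0.0322] force [ 0.3  0.3 -0.1]
t 9.7
```

```bash
python3 - <<'E'
from act import *
pick(.3603,.2735,-.189,.025); place(.584,.277+.037,0,.032)
w=-.122; R=np.array([[np.cos(w),-np.sin(w)],[np.sin(w),np.cos(w)]]); C=np.array([.6476,.0059])
pick(.411,.1441,.387,.025); place(*(C+R@[-.0075,.038]),w,.032)
pick(.4284,-.1481,-.017,.025); place(*(C+R@[-.0075,-.038]),w,.032)
d=optics.get_image("top"); cv2.imwrite("pics/t2.png",cv2.resize(d["pixels"][80:300,190:490,::-1],None,fx=2.6,fy=2.6,interpolation=cv2.INTER_CUBIC))
E
```

```text
grip 0.313 lifted 0.317 F 39.5 t 13.8
down at [0.5842 0.3141 0.0322] force [-0.3 -0.2 -0.9]
t 17.8
grip 0.248 lifted 0.246 F 39.1 t 21.9
down at [0.6449 0.0445 0.0322] force [-0.1 -0.8 -0.6]
t 26.2
grip 0.247 lifted 0.251 F 39.1 t 30.4
down at [ 0.6357 -0.0309  0.0322] force [-0.   0.7 -0.6]
t 34.6
```

View pics/t2.png

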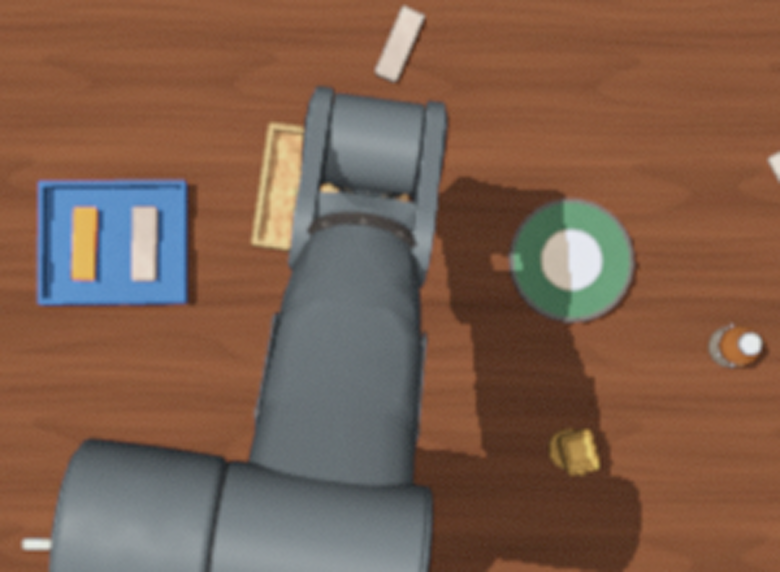

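The picture shows both stones lying flat and apart in the blue tray, at crop (85,243) and (145,243). The arm hides the wooden tray, and the head still stands at (575,452). The head is next.

```bash
python3 - <<'E'
from act import *
r.set_gripper(1.0); h=[.339,-.2825]; y=.21
r.move_to([*h,.2],q(y)); r.move_linear([*h,.068],vel=.1)
r.set_gripper(0.0,40); print(r.current_opening(),r.current_contact_force().round(1) if hasattr(r.current_contact_force(),'round') else r.current_contact_force())
r.move_linear([*h,.15],vel=.07); print("lifted",r.current_opening(),r.current_finger_force())
s=[.5696,-.2824]
r.move_linear([*s,.15],vel=.1)
d=optics.get_image("scene"); cv2.imwrite("pics/s3.png",cv2.resize(d["pixels"][60:240,190:430,::-1],None,fx=3,fy=3,interpolation=cv2.INTER_CUBIC))
print(r.current_t())
E
```

```text
0.44707817378150894 [-0.6  1.4  6.3]
lifted 0.43955069854386764 39.778679609298706
42.325
```

View pics/s3.png

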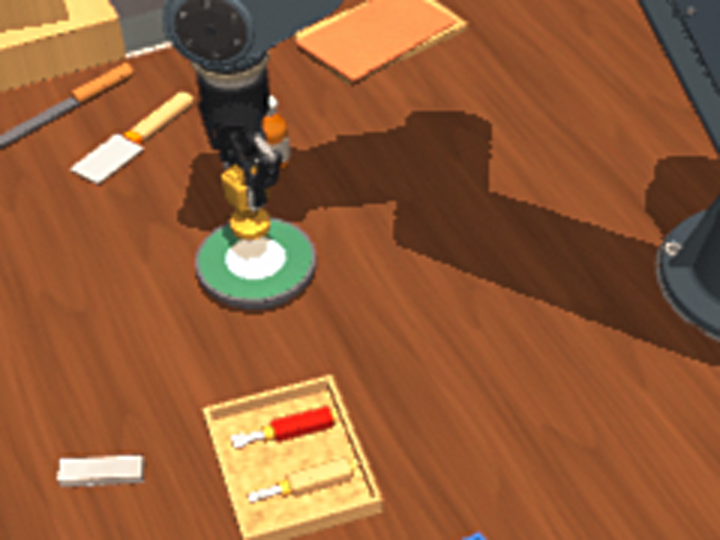

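The head is held over the stand, at (245,200), and both chisels lie flat in the wooden tray. The head may be leaning a little, so I check that before lowering.

```bash
python3 - <<'E'
from see import *
d=optics.get_image("scene"); W=cloud(d)
cv2.imwrite("pics/s4.png",cv2.resize(d["pixels"][100:160,240:310,::-1],None,fx=8,fy=8,interpolation=cv2.INTER_CUBIC))
hsv=cv2.cvtColor(np.ascontiguousarray(d["pixels"]),cv2.COLOR_RGB2HSV)
m=np.zeros((400,640),bool); m[105:142,255:290]=True
m&=(hsv[...,0]>15)&(hsv[...,0]<32)&(hsv[...,1]>130)&(hsv[...,2]>90)
P=W[m]; P=P[(P[:,2]>.06)&(P[:,2]<.2)&(np.abs(P[:,0]-.57)<.06)]; print(len(P))
for lo in np.arange(.075,.19,.008):
    q=P[(P[:,2]>=lo)&(P[:,2]<lo+.008)]
    if len(q)>2: print(lo.round(3),len(q),q.mean(0).round(4),q.min(0).round(3),q.max(0).round(3))
from cell import r; print(r.current_tool_pos(),r.current_ee_rot(),r.current_torque())
E
```

```text
214
0.083 23 [ 0.5779 -0.2665  0.0875] [ 0.552 -0.284  0.083] [ 0.594 -0.258  0.091]
0.091 48 [ 0.5723 -0.271   0.0947] [ 0.547 -0.3    0.091] [ 0.595 -0.254  0.099]
0.099 26 [ 0.5746 -0.2733  0.1024] [ 0.558 -0.286  0.099] [ 0.591 -0.264  0.106]
0.107 11 [ 0.5733 -0.2724  0.1102] [ 0.564 -0.285  0.107] [ 0.582 -0.267  0.114]
0.123 6 [ 0.5859 -0.269   0.1284] [ 0.578 -0.28   0.125] [ 0.593 -0.26   0.131]
0.131 12 [ 0.5861 -0.2683  0.1355] [ 0.577 -0.282  0.131] [ 0.595 -0.258  0.139]
0.139 12 [ 0.5879 -0.2677  0.1438] [ 0.581 -0.286  0.14 ] [ 0.594 -0.257  0.146]
0.147 12 [ 0.5887 -0.2716  0.1504] [ 0.58  -0.291  0.147] [ 0.594 -0.262  0.155]
0.155 21 [ 0.5873 -0.2717  0.16  ] [ 0.577 -0.291  0.156] [ 0.596 -0.258  0.163]
0.163 28 [ 0.5827 -0.2773  0.1678] [ 0.561 -0.294  0.163] [ 0.593 -0.262  0.171]
0.171 8 [ 0.5782 -0.2746  0.1729] [ 0.563 -0.289  0.172] [ 0.591 -0.259  0.177]
[ 0.56942601 -0.28245482  0.1500649 ] [ 9.94502282e-01  1.04714901e-01 -2.57951338e-05 -1.79229118e-05] [0.01144766 0.03145465 0.08550313]
```

View pics/s4.png

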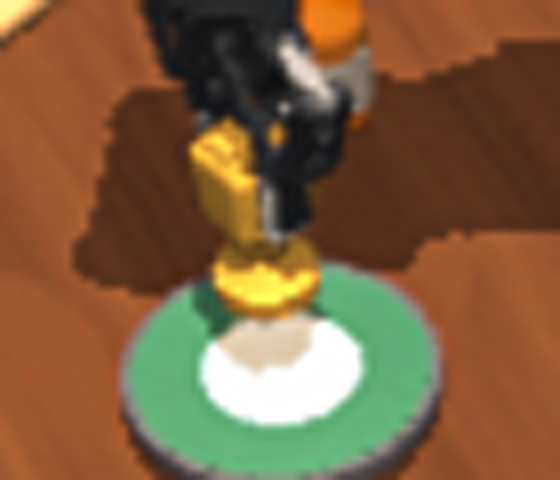

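The close-up shows the head upright: its front face stays at x≈0.594 over its height, and the foot is centred near x=0.571. I lower it slowly, watching the force.

```bash
python3 - <<'E'
from act import *
s=[.5686,-.2824]; r.move_linear([*s,.105],vel=.08)
f0=r.current_contact_force()[2]
for z in np.arange(.103,.094,-.001):
    r.move_linear([*s,z],vel=.02); f=r.current_contact_force()[2]-f0
    if f>2: break
print("contact z",z,"df",f)
r.set_gripper(.75); r.sleep(.3); r.move_linear([*s,.13],vel=.05); r.move_linear([*s,.22],vel=.15)
r.move_to([.3,-.33,.3],q(.2)); r.sleep(.3)
for n in("top","scene"):
    d=optics.get_image(n); c=d["pixels"][80:300,190:490,::-1] if n=="top" else d["pixels"][90:310,200:500,::-1]
    cv2.imwrite(f"pics/end_{n}.png",cv2.resize(c,None,fx=2.6,fy=2.6,interpolation=cv2.INTER_CUBIC))
    if n=="top":
        W=cloud(d)[150:205,385:440].reshape(-1,3); k=W[(W[:,2]>.105)&(W[:,2]<.14)]; print("head top",len(k),k.mean(0),k.min(0),k.max(0))
        for nm,c,h in(("b1",(222,173),11),("b2",(246,173),11)): 
            P=cloud(d)[c[1]-9:c[1]+9,c[0]-2:c[0]+2,2]; print(nm,P.mean(),P.min(),P.max())
print(r.current_t())
E
```

```text
contact z 0.09799999999999999 df 5.45031422402619
head top 178 [ 0.56804826 -0.28152875  0.11440024] [ 0.54372087 -0.30378195  0.10501454] [ 0.59304791 -0.25993594  0.12666168]
b1 0.01923513537174267 0.009143767158740657 0.028386283958782954
b2 0.019482043632402943 0.012002763555485574 0.028416351978424848
48.3083
```

View pics/end_top.png

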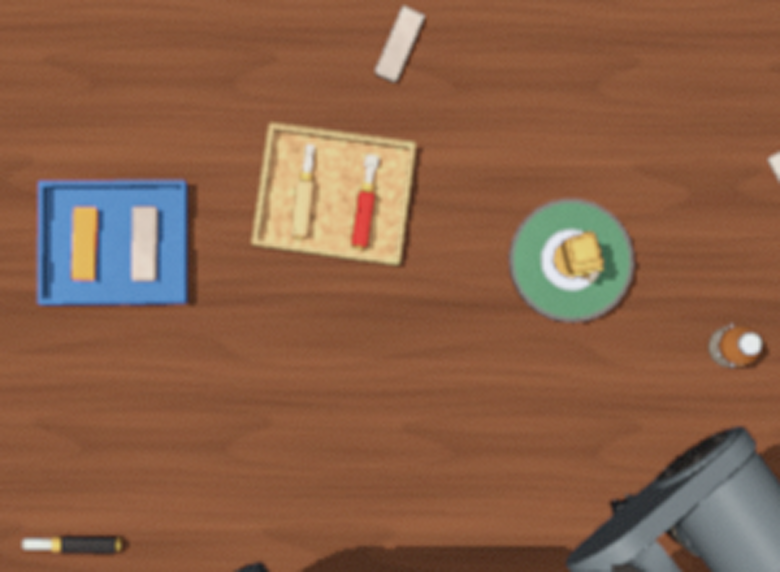

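View pics/end_scene.png

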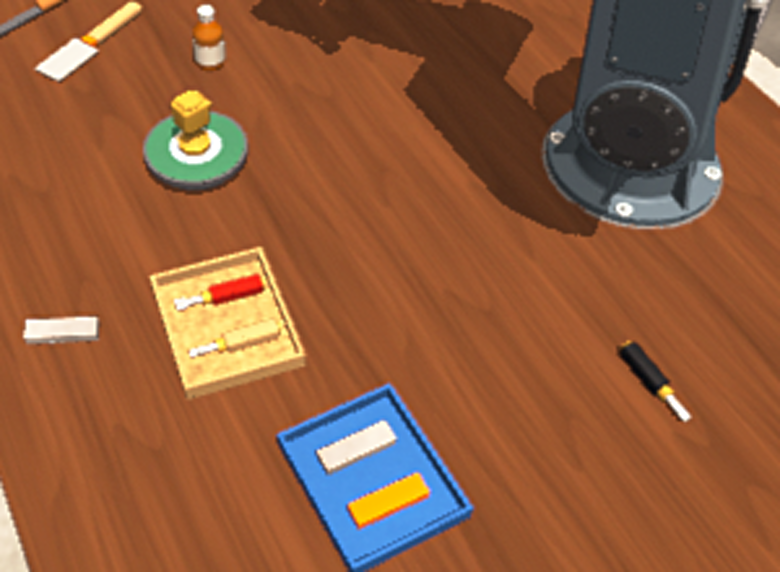

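The final views show the chisels flat in the wooden tray at (303,190) and (364,200) in the top crop, and the stones flat in the blue tray. The head stands upright with its foot inside the disc at (574,258), and the gripper is clear.

```bash
python3 -c "
from cell import r
print(r.hand_in())"
```

```text
the job is handed in; nothing more can be done
None
```

The job is handed in after about 48 s of robot time; the final pictures show both chisels flat in the wooden tray, both stones flat in the blue tray, the bronze head upright inside the pale disc, and the gripper clear of everything, but the call returned no verdict.

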